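Date-stamp the delivery note

TASK

Date the delivery note on the clipboard: with the fingertips, push the self-inking stamp across the sheet, without gripping, lifting or tipping it, until it stands squarely in the large heavy-lined box at the top right of the form. Then press its head straight down to the stop to print, let it spring back up and withdraw, leaving the stamp standing there. Press the head nowhere but in that box, push with a light hand and do not shove the stamp while its head is down (a smeared print), and leave the wooden stamp, the glue stick and the tape roll beside the clipboard alone.

Things in the scene. Friction and masses are not known exactly. Their poses are not given: they have to be found in the camera images.
- clipboard: Brown clipboard, 325 x 232 mm, fixed on the table, with a white A4 form. Origin under its centre, on the table; x runs from the form's foot to its clip (away from the robot), y to the form's left, z up. The sheet's face is flat, 5 mm above the table, and free up to the steel clip, which covers x > 118 mm and stands up to 22 mm above the table.
- date_box (a point): Centre of the date box on the sheet's face: the large rectangle of 2 mm black lines at the form's top right, outer size 78 mm along x by 90 mm along y; axes as the clipboard's. It lies at x +66, y -50 mm from the clipboard's centre. All other rectangles on the form have thin lines.
- date_stamp: Self-inking stamp, loose, 0.11 to 0.18 kg, standing on the sheet below the date box: black frame 50 mm along its x, 42 mm along its y, 50 mm high, under a big rounded black head 58 x 46 mm, 66 to 93 mm above the sheet. Origin under its centre on the sheet, z up. Its x points along the form's y (left) within 0.3 rad and shall lie along it in the box. Head up, it slides without printing.
- push_wall (a point): On the stamp's flat side wall that faces the robot (its +y side, 21 mm from its centre), 35 mm above the sheet; wall 50 mm wide, 50 mm high. The head overhangs it by 2 mm (the end walls by 4), so lean the fingers 0.1 rad or more, tips ahead. Sliding takes about 0.5 N; pushed by the head it may tip. The end wall at -x is open below 34 mm, that at +x plain.
- date_stamp_head (a joint): Travel of the stamp's head straight down into the frame, in m: 0 up, 0.014 at the stop. A spring pushes it back: about 1 N starts it, 9 N holds it at the stop; let go, it comes back up to between 0 and 0.003 on its own.
- head_top (a point): Middle of the top of the stamp's head, 93 mm above the sheet with the head up; it goes down with the head. The top is gently domed.
- wood_stamp: Wooden hand stamp standing on the table beside the clipboard, foot 64 x 32 mm, 78 mm high with a turned knob, loose; origin under its foot. Leave alone.
- glue_stick: Glue stick standing on end on the table beside the clipboard, 26 mm across, 92 mm high, loose; origin under it. Leave alone.
- tape_roll: Roll of tape lying flat on the table beside the clipboard, 96 mm across, 45 mm high, loose; origin under it. Leave alone.
There are look-alikes about, which are no part of the job. What is shaped like the date_stamp but green or yellow is not meant.

How it is judged:
By the outcome, as a careful person would: the job done as asked, in the order asked, and still so for the second after the job is handed in, with the robot touching nothing.
It also fails if it takes over 64 s, if anything falls off the work surface, if the arm or the gripper's body presses on something with over 40 N, if the wrist force passes 120 N, or if a joint passes its speed limit or range.

ROBOT

A 6-joint arm with a two-finger parallel gripper is mounted at the origin on a cart in front of the work surface, level with it; the furniture and walls round the work are solid. World frame = base frame: x ahead of the robot, y to its left, z up, the work surface at z = 0. Lengths are in m, angles in rad, forces in N, time in s.
With the tool pointing down it reaches from about 0.375 to 0.9 m from the base axis. Payload 3.1 kg.
Tool frame: the origin (TCP) lies between the finger pads; the fingertips stand manip.finger_overhang ahead of it and the grasp point (between the pads) lies 5 mm behind it (manip.finger_overhang is the distance from the TCP to the fingertips, in m); z points along the fingers, y is the line along which they close (so a half turn about z gives the same grasp; the last joint's range is limited). The gripper opens to 85 mm and grips with 20 to 120 N. Pads are 22 mm wide; open, the fingers measure 114 mm over their backs; the gripper's body (76 mm by 85 mm) begins 54 mm behind the grasp point. The pads swing forward as they close: fully open they stand 13 mm farther back than shut.
Start: joints at [1.085, 0.527, 1.433, -0, 1.181, -0.178], TCP at [0.189, 0.596, 0.245] pointing down, gripper open.
Joint ranges: [-3.08, 3.08], [-0.75, 2.2], [0.22, 2.44], [-1.43, 4.57], [0, 2.65], [-2.85, 2.85]. Speed limits (rad/s): [2.79, 2.79, 3.14, 3.14, 3.14, 3.14].

INTERFACE

Orientations are given as a unit quaternion [x, y, z, w].
In Python, from station import manip gives the robot as it stands.
- The arm moves only by the tool drive_tool, never from a script. Its argument "plan" is a list of rows, each a list of 7 numbers: the shift along the tool's x, y, z in m, then the turn, a rotation vector about the tool's x, y, z in degrees, then the opening, from -1 (shut) to 1 (fully open). In form: [[x, y, z, wx, wy, wz, gripper], ...]. A call has 1 to 10 rows; each row shifts and turns the commanded pose from where the row before left it, along the tool's axes as they then stand; what a row does not reach is not made up. A row lasts 1/10 s, in which the tool goes at most 50 mm and 8.59 degrees, less where a joint would pass 70% of its speed; a pose out of reach is approached as far as the arm can. A call is refused whole if a number of a shift passes 0.05 or a number of a turn 8.59, either way. A call with a gripper value outside its range is refused whole. The fingers move at their own pace and stop on an object; "newtons" is the grip in N (left out, the last holds). Time passes only in rows, so rows that do not move let the fingers close. It gives the time, the measured TCP pose, the force, the opening and the grip force at its end, in the units of the state.
- manip.sense(): the state, without advancing time (a new reading comes with each control period).
- manip.snapshot(name): name is "scene" or "top"; returns a dict with "image" (400x640x3 uint8, red, green, blue), "z_map" (400x640 float32, m along the optical axis (not along the pixel's ray), 0 where there is no reading), "fov_y" (degrees; the focal length in pixels is half the picture's height over the tangent of half this angle, whatever the lens; pixels are square), "cx", "cy" (the principal point, pixels), "k1" (the pictures are not rectified: a ray, as slopes to the right and down, at radius r is drawn at 1 + k1 r^2 times it, then the intrinsics apply), "extrinsics" (4x4, takes a point from camera to world coordinates). Camera axes: x right, y up, looking along -z (the intrinsics and any distortion apply to the point x, -y, -z); pixel columns grow to the right and rows downward; lengths in m; the calibration is good to about 2 mm. A picture is of the moment at which its call begins.
- manip.sign_off(): hands the job in; it is judged then, once.
The state is a dict: "t": time; "q": joint angles; "qd": joint speeds; "tau": joint torques, N m; "tcp_pos": TCP position; "tool_rot": TCP orientation; "force": force on the tool from outside, world axes, zero at the start; "ft_torque": the same for the moment, N m; "finger_gap": opening from 0.0 (shut) to 1.0 (fully open); "gripper_force": force on a finger pad.
Only numpy, scipy, OpenCV 4.12 (cv2) and the standard library are available. Lean on these libraries where they do the work, as an engineer would, in place of code of your own. Each camera call takes 0.05 s, during which the arm holds its last target. There are 200 camera calls.

## Working session

There is one attempt and no reset: what is moved stays moved. The work goes in short steps, Python scripts to look and compute and a tool call to move; the robot and the scene stay as the last step left them, time stands still between calls to the robot, and variables do not carry over. Pictures are saved under pics/ and viewed, at most 10 in all, crops included, and the job is handed in when it is done.

Besides the shell and the picture viewer there is one more tool, called by a JSON object that holds its "method" and its "body". drive_tool: Moves the arm, as the interface text tells. Its arguments: {"type":"object","properties":{"plan":{"type":"array"},"newtons":{"type":"number"}},"required":["plan"]}

```bash
mkdir -p pics; ls; cat > h.py <<'E'
import numpy as np, cv2
from station import manip
def snap(n):
    s=manip.snapshot(n); return s
def K(s):
    f=200/np.tan(np.radians(s['fov_y'])/2); return f
def rays(s,uv):
    f=K(s); uv=np.asarray(uv,float).reshape(-1,2)
    d=(uv-[s['cx'],s['cy']])/f; x=d.copy()
    for _ in range(20): x=d/(1+s['k1']*(x**2).sum(1,keepdims=True))
    R=np.array(s['extrinsics'])
    c=np.c_[x[:,0],-x[:,1],-np.ones(len(x))]
    return R[:3,3],c@R[:3,:3].T
def onplane(s,uv,z):
    o,d=rays(s,uv); return o+d*((z-o[2])/d[:,2])[:,None]
def proj(s,P):
    R=np.array(s['extrinsics']); p=(np.asarray(P,float).reshape(-1,3)-R[:3,3])@R[:3,:3]
    x=np.c_[p[:,0],-p[:,1]]/-p[:,2:]; x=x*(1+s['k1']*(x**2).sum(1,keepdims=True))
    return x*K(s)+[s['cx'],s['cy']]
def points(s):
    v,u=np.mgrid[:400,:640]; o,d=rays(s,np.c_[u.ravel(),v.ravel()])
    return (o+d*s['z_map'].reshape(-1,1)).reshape(400,640,3)
E
python3 - <<'E'
from h import *
a=snap('scene');b=snap('top')
for n,s in(('scene',a),('top',b)):
    cv2.imwrite(f'pics/{n}0.png',s['image'][...,::-1]); np.savez(f'{n}0.npz',**s)
    print(n,s['fov_y'],s['k1'],np.round(s['extrinsics'],3).tolist())
print(manip.finger_overhang,manip.sense())
E
```

```text
pics
scene 45.21223920725134 -0.08789700860903416 [[0.654, 0.572, -0.495, -0.029], [-0.757, 0.495, -0.427, -0.433], [0.0, 0.654, 0.756, 0.94], [0.0, 0.0, 0.0, 1.0]]
top 46.58141694590877 -0.053457797217392015 [[0.029, 0.989, -0.144, 0.404], [-0.999, 0.031, 0.016, 0.063], [0.02, 0.144, 0.989, 1.082], [0.0, 0.0, 0.0, 1.0]]
0.014 {'t': 0.1, 'q': array([ 1.08451224e+00,  5.28371253e-01,  1.43375457e+00,  1.74641180e-05,
        1.18137234e+00, -1.78531003e-01]), 'qd': array([-6.79945058e-04, -2.35266154e-03, -2.76244539e-03,  1.89080729e-03,
        2.99746734e-05,  8.28254152e-04]), 'tau': array([-6.31774628e-05, -4.43303132e+01, -1.78587502e+01, -2.37795466e-04,
        3.88535220e-03, -1.83547172e-05]), 'tcp_pos': array([0.18902636, 0.59510375, 0.24443886]), 'tool_rot': array([ 1.53273226e-01,  9.88183389e-01, -8.97964026e-04, -3.18535278e-04]), 'force': array([ 0.51738964, -0.72970528,  0.2188202 ]), 'ft_torque': array([-0.06449668,  0.02239307, -0.01797372]), 'gripper_force': 0.0, 'finger_gap': 1.0002526611851936}
```

View pics/scene0.png

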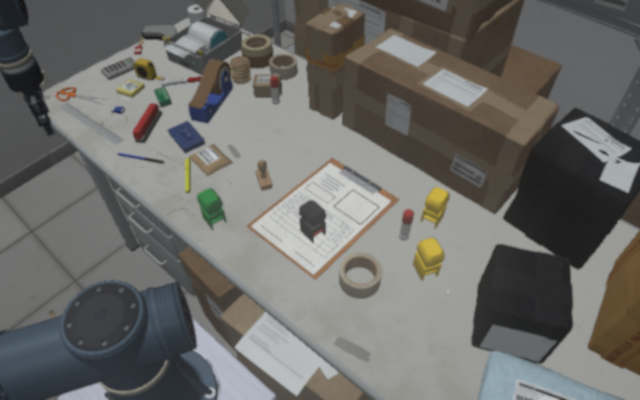

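View pics/top0.png

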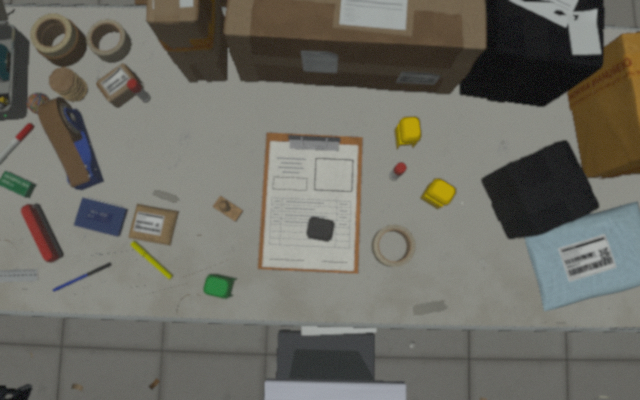

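The scene shows one black stamp on the form, plus a green and two yellow look-alikes. Candidates in the top view are black at (320,229), green at (218,286), and yellow at (408,131) and (438,192). I choose the black one, which stands on the sheet below the heavy box at (334,174).

```bash
cat > meas.py <<'E'
from h import *
def stamp(s,zt=0.098,pts=None):
    """black blob on sheet: uses depth points well above the sheet"""
    P=points(s); ok=(s['z_map']>0)
    return P,ok
E
python3 - <<'E'
from h import *
T=dict(np.load('top0.npz'));S=dict(np.load('scene0.npz'))
im=T['image']; cv2.imwrite('pics/crop0.png',cv2.resize(im[125:280,250:370,::-1],None,fx=3.8,fy=3.8,interpolation=cv2.INTER_CUBIC))
hsv=cv2.cvtColor(im,cv2.COLOR_RGB2HSV)
# clipboard + box
w=((hsv[...,1]>90)&(hsv[...,0]<20)).astype(np.uint8); w[:120]=0;w[285:]=0;w[:,:250]=0;w[:,372:]=0
n,l,st,_=cv2.connectedComponentsWithStats(w); print(st)
c=np.argwhere(w)[:,::-1]
i=1+np.argmax(st[1:,4]); c=np.argwhere(l==i)[:,::-1]
X=onplane(T,c,0.004)[:,:2]*1000
r=cv2.minAreaRect(X.astype(np.float32)); print('board top',r)
g=cv2.cvtColor(im,cv2.COLOR_RGB2GRAY)
m=(g<110).astype(np.uint8); m[:150]=0;m[197:]=0;m[:,:309]=0;m[:,358:]=0
c=np.argwhere(m)[:,::-1]; print(len(c))
X=onplane(T,c,0.005)[:,:2]*1000
r=cv2.minAreaRect(X.astype(np.float32)); print('box top',r)
for nm,s,win in(('top',T,(200,250,295,345)),('scene',S,(190,250,285,340))):
    P=points(s)*1000; a,b,c0,d=win; g=cv2.cvtColor(s['image'],cv2.COLOR_RGB2GRAY)
    Q=P[a:b,c0:d]; G=g[a:b,c0:d]; k=(G<75)
    q=Q[k]; print(nm,k.sum(),np.percentile(q[:,2],[1,25,50,75,95,99]))
    h=q[(q[:,2]>82)&(q[:,2]<106)]; print('head',len(h),cv2.minAreaRect(h[:,:2].astype(np.float32)),h.mean(0))
    sheet=Q[G>150]; print('sheet z',np.median(sheet[:,2]),sheet[:,2].std())
E
```

```text
[[     0      0    640    400 254822]
 [   258    133     31    136    542]
 [   303    135      1      1      1]
 [   305    135      1      1      1]
 [   307    135      4      1      4]
 [   325    136      1      1      1]
 [   329    136      1      1      1]
 [   339    137     23    136    582]
 [   274    268      1      1      1]
 [   279    269      1      1      1]
 [   283    269     14      1     14]
 [   303    270     16      1     16]
 [   325    271      1      1      1]
 [   328    271     13      1     13]]
board top ((554.2494506835938, -25.690704345703125), (319.92596435546875, 52.795326232910156), 2.0367908477783203)
0
box top ((0.0, 0.0), (0.0, 0.0), 0.0)
top 460 [ 88.562406    95.56177105  97.38060147  98.90176572 100.74479517
 102.12317536]
head 459 ((485.12982177734375, 46.55952072143555), (50.862247467041016, 42.35013198852539), 82.18035888671875) [484.66415035  46.85097171  96.98354675]
sheet z 5.060005177771387 50.20392088643032
scene 533 [ 15.62643536  48.91089236  83.3232396   95.74795717  99.02642133
 100.84501393]
head 273 ((480.56292724609375, 40.530738830566406), (49.491661071777344, 34.530460357666016), 87.28974151611328) [478.15547829  37.94355602  94.01001563]
sheet z 4.889297163685025 60.17887781660929
```

View pics/crop0.png

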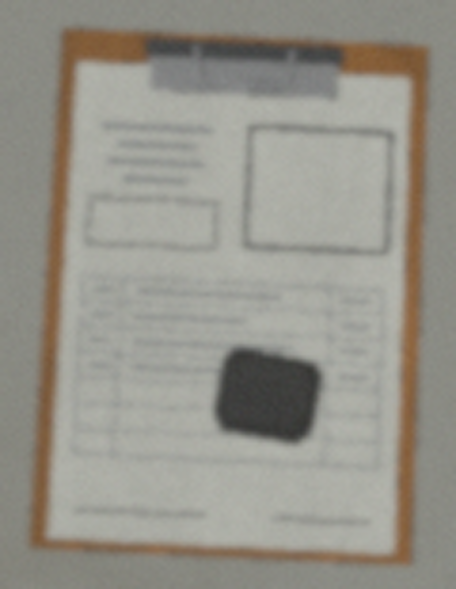

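The crop shows the black stamp, slightly turned, standing right of centre at about (320,229) in the full frame. The heavy box is above it at about (334,174), right of the centre line under the clip.

```bash
cat > meas.py <<'E'
from h import *
def box(s,guess):
    g=cv2.cvtColor(s['image'],cv2.COLOR_RGB2GRAY)
    m=cv2.adaptiveThreshold(g,1,cv2.ADAPTIVE_THRESH_MEAN_C,cv2.THRESH_BINARY_INV,15,14)
    n,l,st,_=cv2.connectedComponentsWithStats(m,connectivity=8)
    u,v=proj(s,[*guess,0.005])[0]; best=[]
    for i in range(1,n):
        x,y,w,h,a=st[i]
        if x<u<x+w and y<v<y+h and 25<w<75 and 20<h<75:
            X=onplane(s,np.argwhere(l==i)[:,::-1],0.005)[:,:2]*1000
            best.append((st[i].tolist(),cv2.minAreaRect(X.astype(np.float32))))
    return best
def head(s,c,zt=0.092,r=0.07,thr=75):
    """outline of the black head, top view, cast on its widest height"""
    g=cv2.cvtColor(s['image'],cv2.COLOR_RGB2GRAY); u,v=proj(s,[*c,zt])[0].astype(int)
    m=(g<thr).astype(np.uint8); n,l,st,_=cv2.connectedComponentsWithStats(m)
    X=onplane(s,np.argwhere(l==l[v,u])[:,::-1],zt)[:,:2]*1000
    return X.mean(0),cv2.minAreaRect(X.astype(np.float32)),len(X)
E
python3 - <<'E'
from meas import *
T=dict(np.load('top0.npz'));S=dict(np.load('scene0.npz'))
g=cv2.cvtColor(T['image'],cv2.COLOR_RGB2GRAY); print(g[174,325:358],g[215:243:3,320],g[229,300:340:2])
c0=onplane(T,[[334,174]],.005)[0,:2]; print(c0)
for s in(T,S): print(box(s,c0))
for z in(.085,.092): 
  for t in (75,110): print(z,t,head(T,[.485,.046],z,thr=t))
# board corners: long-edge lines from orange strips in both views
for s in(T,S):
    hsv=cv2.cvtColor(s['image'],cv2.COLOR_RGB2HSV); P=onplane(s,np.c_[np.tile(np.arange(640),400),np.repeat(np.arange(400),640)],.004)
    k=((hsv[...,1]>90)&(hsv[...,0]<20)).ravel()&(P[:,0]>.37)&(P[:,0]<.75)&(P[:,1]>-.13)&(P[:,1]<.2)
    m=k.reshape(400,640).astype(np.uint8); m=cv2.dilate(m,np.ones((3,3)));n,l,st,_=cv2.connectedComponentsWithStats(m)
    i=1+np.argmax(st[1:,4]); k&=(l.ravel()==i)
    print('board',cv2.minAreaRect((P[k,:2]*1000).astype(np.float32)))
P=points(T)*1000;print('depth z tbl',np.median(P[225:245,370:374,2]))
for n,(u,v) in dict(tape=(393,246),glue=(400,169),wood=(228,208)).items(): print(n,onplane(T,[[u,v]],.04)[0].round(3))
E
```

```text
[172 175 173 173 173 173 171 173 168 171 167 167 169 171 171 174 173 168
 168 169 171 172 173 173 172 165 149 134 148 164 169 161 136] [160  94  65  64  64  59  60  61  79 174] [170 170 168 138  70  63  61  61  62  62  61  63  61  59  62  61  72 141
 167 173]
[0.62225983 0.01618441]
[([314, 157, 39, 35, 190], ((621.7935180664062, 19.329004287719727), (89.46051025390625, 80.98182678222656), 89.14976501464844))]
[([333, 190, 46, 35, 162], ((622.5345458984375, 17.51107406616211), (91.67322540283203, 81.2165756225586), 88.77029418945312))]
0.085 75 (array([485.68201069,  46.64922337]), ((485.7555236816406, 46.45492172241211), (51.29157638549805, 43.182762145996094), 82.0173568725586), 460)
0.085 110 (array([485.6642454,  46.9880067]), ((485.820556640625, 46.607444763183594), (55.86531448364258, 47.446014404296875), 82.2784652709961), 544)
0.092 75 (array([485.1075767 ,  46.76238162]), ((485.1805725097656, 46.5694580078125), (50.93140411376953, 42.8795166015625), 82.01734161376953), 460)
0.092 110 (array([485.08993617,  47.09878598]), ((485.24517822265625, 46.720916748046875), (55.4730224609375, 47.11283874511719), 82.27840423583984), 544)
board ((554.2494506835938, -25.690704345703125), (319.92596435546875, 52.795326232910156), 2.0367908477783203)
board ((554.41748046875, -23.19878387451172), (317.4143981933594, 49.96591567993164), 0.1449628323316574)
depth z tbl 0.9493720665385563
tape [ 0.455 -0.119  0.04 ]
glue [ 0.632 -0.134  0.04 ]
wood [0.529 0.255 0.04 ]
```

{"method": "drive_tool", "body": {"plan": [[-0.015,-0.017,0,0,0,0,-0.4],[-0.028,-0.0316,0,0,0,0,-0.4],[-0.028,-0.0316,0,0,0,0,-0.4],[-0.028,-0.0316,0,0,0,0,-0.4],[-0.028,-0.0316,0,0,0,0,-0.4],[-0.028,-0.0316,0,0,0,0,-0.4],[-0.028,-0.0316,0,0,0,0,-0.4],[-0.028,-0.0316,0,0,0,0,-0.4],[-0.028,-0.0316,0,0,0,0,-0.4],[-0.028,-0.0316,0,0,0,0,-0.4]]}}

```text
t: 1.1
tcp_pos: [0.3526, 0.2259, 0.2452]
tool_rot: [0.153, 0.988, -0.0, -0.0]
force: [0.5, -0.9, -0.7]
finger_gap: 0.303
gripper_force: 0.0
```

{"method": "drive_tool", "body": {"plan": [[-0.028,-0.0316,0,0,0,0,-0.4],[-0.028,-0.0316,0,0,0,0,-0.4],[-0.028,-0.0316,0,0,0,0,-0.4],[-0.025,-0.029,0,0,0,0,-0.4],[-0.015,-0.017,0,0,0,0,-0.4],[0,0,0,0,0,-5,-0.4],[0,0,0,0,0,-4.8,-0.4],[0,0,0,0,-4.5,0,-0.4],[0,0,0,0,-4.5,0,-0.4],[0,0,0,0,0,0,-0.4]]}}

```text
t: 2.1
tcp_pos: [0.425, 0.0562, 0.2445]
tool_rot: [0.068, 0.995, -0.005, 0.076]
force: [-0.0, 0.3, -0.6]
finger_gap: 0.3
gripper_force: 0.0
```

```bash
cat > st.py <<'E'
from h import *
from scipy.spatial.transform import Rotation as Ro
def st(goal=None):
    s=manip.sense(); R=Ro.from_quat(s['tool_rot']).as_matrix(); p=s['tcp_pos']
    print('t',round(s['t'],2),'p',(p*1000).round(1),'F',s['force'].round(2),'gap',round(s['finger_gap'],3))
    print('yaw of tool y',np.degrees(np.arctan2(R[1,1],R[0,1])).round(2),'z',R[:,2].round(3),'q',s['q'].round(2))
    if goal is not None: print('shift mm in tool',(R.T@(np.array(goal)-p)*1000).round(1))
    return s,R,p
E
python3 -c "
from st import *
st((.4264,.0547,.048))"
```

```text
t 2.1 p [425.   56.2 244.5] F [-0.04  0.35 -0.57] gap 0.3
yaw of tool y 82.17 z [ 0.151 -0.021 -0.988] q [-0.13  0.21  2.   -0.    0.78 -1.56]
shift mm in tool [ 28.4  -1.3 194.5]
```

{"method": "drive_tool", "body": {"plan": [[0.002,0,0.014,0,0,0,-0.4],[0.0041,-0.0002,0.028,0,0,0,-0.4],[0.0041,-0.0002,0.028,0,0,0,-0.4],[0.0041,-0.0002,0.028,0,0,0,-0.4],[0.0041,-0.0002,0.028,0,0,0,-0.4],[0.0041,-0.0002,0.028,0,0,0,-0.4],[0.0035,-0.0003,0.024,0,0,0,-0.4],[0.0024,-0.0002,0.0165,0,0,0,-0.4],[0,0,0,0,0,0,-0.4]]}}

```text
t: 3.0
tcp_pos: [0.43, 0.0538, 0.0465]
tool_rot: [0.068, 0.995, -0.005, 0.076]
force: [0.4, -0.0, -0.2]
finger_gap: 0.3
gripper_force: 0.0
```

```bash
python3 - <<'E'
from st import *
from meas import *
st((.4512,.0513,.048))
S=snap('scene');T=snap('top')
i=np.hstack([cv2.resize(s['image'][a:a+100,b:b+100,::-1],None,fx=4,fy=4,interpolation=cv2.INTER_CUBIC) for s,a,b in((S,170,260),(T,180,270))])
cv2.imwrite('pics/c1.png',i)
E
```

```text
t 3.0 p [430.   53.8  46.5] F [ 0.39 -0.   -0.25] gap 0.3
yaw of tool y 82.15 z [ 0.15  -0.021 -0.988] q [-0.13  0.67  2.16 -0.    0.15 -1.57]
shift mm in tool [-21.4   0.4   1.8]
```

View pics/c1.png

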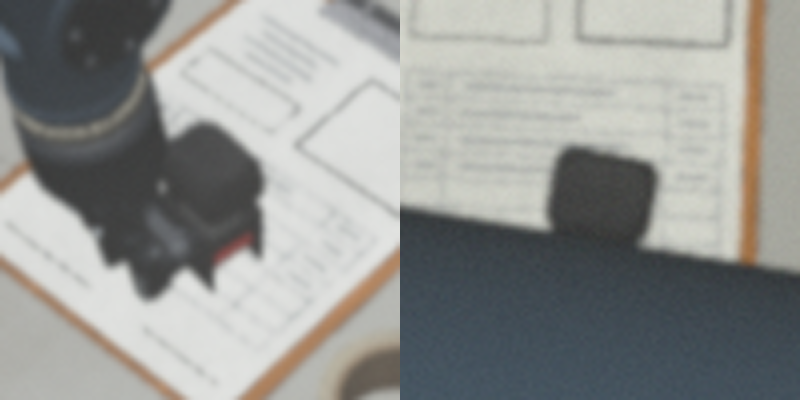

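The crops show the fingers behind the robot-facing wall, centred and clear of the head. I'll close in gently.

{"method": "drive_tool", "body": {"plan": [[-0.004,0,0.0006,0,0,0,-0.4],[-0.005,0,0.0008,0,0,0,-0.4],[-0.004,0,0.0006,0,0,0,-0.4],[-0.002,0,0.0003,0,0,0,-0.4],[-0.002,0,0.0003,0,0,0,-0.4],[-0.002,0,0.0003,0,0,0,-0.4],[-0.002,0,0.0003,0,0,0,-0.4],[-0.002,0,0.0003,0,0,0,-0.4],[-0.002,0,0.0003,0,0,0,-0.4],[0,0,0,0,0,0,-0.4]]}}

```text
t: 4.1
tcp_pos: [0.4554, 0.0504, 0.0489]
tool_rot: [0.068, 0.995, -0.005, 0.078]
force: [0.2, -0.3, 0.2]
finger_gap: 0.298
gripper_force: 0.0
```

```bash
cat > vis.py <<'E'
from st import *
from meas import *
import sys
def front(T,yaw_guess=None):
    """front + side edges of the head seen from the top camera: dark neutral region ahead of arm"""
    g=cv2.cvtColor(T['image'],cv2.COLOR_RGB2GRAY)
    P=onplane(T,np.c_[np.tile(np.arange(640),400),np.repeat(np.arange(400),640)],.092).reshape(400,640,3)
    return g,P
E
python3 - <<'E'
from vis import *
s,R,p=st()
T=snap('top'); g,P=front(T)
k=(g<110)&(np.abs(P[...,1]-p[1]+.005)<.032)&(P[...,0]>p[0]+.02)&(P[...,0]<p[0]+.085)
X=P[k][:,:2]*1000
b=cv2.Canny((g<110).astype(np.uint8)*255,50,100)
print(X.max(0),X.min(0)); 
# front edge x per y column
ys=np.arange(p[1]*1000-30,p[1]*1000+25,4)
print([(round(y),round(X[np.abs(X[:,1]-y)<2][:,0].max(),1)) for y in ys if (np.abs(X[:,1]-y)<2).any()])
T0=dict(np.load('top0.npz')); g0,P0=front(T0); k=(g0<110)&(np.abs(P0[...,1]-.0467)<.04)&(np.abs(P0[...,0]-.485)<.035); X=P0[k][:,:2]*1000
print('before',X.max(0),X.min(0))
E
```

```text
t 4.1 p [455.4  50.4  48.9] F [ 0.16 -0.29  0.2 ] gap 0.298
yaw of tool y 82.16 z [ 0.155 -0.021 -0.988] q [-0.13  0.67  2.1  -0.    0.21 -1.57]
[509.71840764  74.50975279] [475.45757202  19.27454607]
[(20, np.float64(502.0)), (24, np.float64(504.1)), (28, np.float64(504.0)), (32, np.float64(503.9)), (36, np.float64(505.9)), (40, np.float64(505.8)), (44, np.float64(507.8)), (48, np.float64(507.7)), (52, np.float64(509.7)), (56, np.float64(509.6)), (60, np.float64(509.5)), (64, np.float64(509.4)), (68, np.float64(509.3)), (72, np.float64(504.8))]
before [509.71840764  74.65062024] [460.82290346  19.0578856 ]
```

{"method": "drive_tool", "body": {"plan": [[-0.002,0,0.0008,0,0,0,-0.4],[-0.002,0,0.0008,0,0,0,-0.4],[-0.002,0,0.0008,0,0,0,-0.4],[-0.002,0,0.0003,0,0,0,-0.4],[-0.002,0,0.0003,0,0,0,-0.4],[-0.003,-0.0003,0.0005,0,0,0,-0.4],[-0.003,-0.0003,0.0005,0,0,0,-0.4],[-0.003,-0.0003,0.0005,0,0,0,-0.4],[-0.003,-0.0003,0.0005,0,0,0,-0.4],[0,0,0,0,0,0,-0.4]]}}

```text
t: 5.15
tcp_pos: [0.4782, 0.046, 0.0475]
tool_rot: [0.068, 0.995, -0.005, 0.079]
force: [0.4, 0.8, -0.9]
finger_gap: 0.305
gripper_force: 0.0
```

```bash
cat >> vis.py <<'E'
def edge(T,p):
    g,P=front(T)
    k=(g<110)&(np.abs(P[...,1]-p[1]+.003)<.034)&(P[...,0]>p[0]+.022)&(P[...,0]<p[0]+.085)
    X=P[k][:,:2]*1000; ys=np.arange(X[:,1].min()+9,X[:,1].max()-9,2)
    xs=[X[np.abs(X[:,1]-y)<1.5][:,0].max() for y in ys]; a,b=np.polyfit(ys,xs,1)
    print('head front max x',X[:,0].max().round(1),'y range',X[:,1].min().round(1),X[:,1].max().round(1),'edge yaw',np.degrees(-np.arctan(a)).round(1))
    return X
E
python3 - <<'E'
from vis import *
s,R,p=st()
edge(dict(np.load('top0.npz')),np.array([.445,.05,0])); edge(snap('top'),p)
E
```

```text
t 5.15 p [478.2  46.   47.5] F [ 0.38  0.82 -0.94] gap 0.305
yaw of tool y 82.16 z [ 0.156 -0.022 -0.987] q [-0.14  0.68  2.05  0.    0.25 -1.57]
head front max x 509.7 y range 19.1 74.7 edge yaw -9.5
head front max x 531.4 y range 15.4 70.9 edge yaw -6.6
```

{"method": "drive_tool", "body": {"plan": [[-0.002,-0.0002,0.0003,0,0,0,-0.4],[-0.003,-0.0004,0.0005,0,0,0,-0.4],[-0.0039,-0.0005,0.0006,0,0,0,-0.4],[-0.0039,-0.0005,0.0006,0,0,0,-0.4],[-0.0039,-0.0005,0.0006,0,0,0,-0.4],[-0.0039,-0.0005,0.0006,0,0,0,-0.4],[-0.0039,-0.0005,0.0006,0,0,0,-0.4],[-0.0039,-0.0005,0.0006,0,0,0,-0.4],[-0.003,-0.0004,0.0005,0,0,0,-0.4],[-0.002,-0.0002,0.0003,0,0,0,-0.4]]}}

```text
t: 6.2
tcp_pos: [0.5106, 0.0373, 0.0475]
tool_rot: [0.068, 0.995, -0.005, 0.078]
force: [-0.2, -1.8, -0.7]
finger_gap: 0.301
gripper_force: 0.2
```

```bash
python3 - <<'E'
from vis import *
s,R,p=st((.5457,.0273,.0475))
edge(snap('top'),p)
E
```

```text
t 6.2 p [510.6  37.3  47.5] F [-0.25 -1.81 -0.72] gap 0.301
yaw of tool y 82.16 z [ 0.155 -0.021 -0.988] q [-0.15  0.69  1.97  0.    0.32 -1.58]
shift mm in tool [-35.7  -5.2   5.7]
head front max x 564.2 y range 7.6 67.8 edge yaw -2.6
```

```bash
python3 - <<'E'
from vis import *
T=snap('top');S=snap('scene')
i=np.hstack([cv2.resize(s['image'][a:a+90,b:b+100,::-1],None,fx=4,fy=4,interpolation=cv2.INTER_CUBIC) for s,a,b in((S,160,270),(T,150,270))])
cv2.imwrite('pics/c2.png',i)
E
```

```text
(no output)
```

View pics/c2.png

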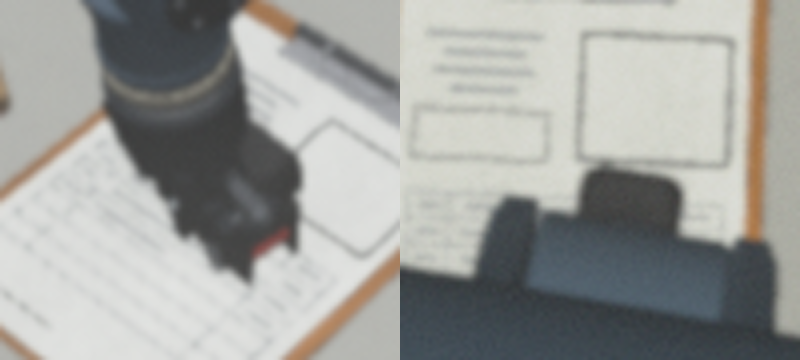

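The stamp stands upright against the fingers, still parallel to them. Its head front is just below the box at about (328,193), and the wider outline in the mask was the arm.

{"method": "drive_tool", "body": {"plan": [[-0.002,-0.0003,0.0003,0,0,0,-0.4],[-0.003,-0.0004,0.0005,0,0,0,-0.4],[-0.0039,-0.0006,0.0006,0,0,0,-0.4],[-0.0039,-0.0006,0.0006,0,0,0,-0.4],[-0.0039,-0.0006,0.0006,0,0,0,-0.4],[-0.0039,-0.0006,0.0006,0,0,0,-0.4],[-0.0039,-0.0006,0.0006,0,0,0,-0.4],[-0.0039,-0.0006,0.0006,0,0,0,-0.4],[-0.003,-0.0004,0.0005,0,0,0,-0.4],[-0.002,-0.0003,0.0003,0,0,0,-0.4]]}}

```text
t: 7.35
tcp_pos: [0.5434, 0.0278, 0.0476]
tool_rot: [0.068, 0.995, -0.005, 0.078]
force: [-1.1, 0.6, 0.6]
finger_gap: 0.301
gripper_force: 0.2
```

```bash
python3 - <<'E'
from vis import *
s,R,p=st((.593,.0181,.0475))
T=snap('top'); g,P=front(T)
i=cv2.resize(T['image'][150:240,270:370,::-1],None,fx=4,fy=4,interpolation=cv2.INTER_CUBIC)
# side edges on rows ahead of gripper
for x in (.585,.59,.595):
    k=(np.abs(P[...,0]-x)<.0025)&(g<110)&(np.abs(P[...,1]-p[1]+.003)<.045); print(x,P[k][:,1].min()*1000,P[k][:,1].max()*1000)
E
```

```text
t 7.35 p [543.4  27.8  47.6] F [-1.09  0.56  0.57] gap 0.301
yaw of tool y 82.16 z [ 0.155 -0.021 -0.988] q [-0.16  0.71  1.89  0.01  0.39 -1.6 ]
shift mm in tool [-49.8  -2.8   8. ]
0.585 -2.2683224370067534 49.83222623391552
0.59 -0.003807349001391791 47.794804136592845
0.595 15.335694348439503 45.691652717439
```

{"method": "drive_tool", "body": {"plan": [[-0.002,-0.0002,0.0003,-0.05,0,-0.35,-0.4],[-0.003,-0.0002,0.0005,-0.09,0,-0.6,-0.4],[-0.0035,-0.0003,0.0006,-0.11,0,-0.7,-0.4],[-0.0035,-0.0004,0.0006,-0.11,0,-0.7,-0.4],[-0.0035,-0.0004,0.0006,-0.11,0,-0.7,-0.4],[-0.0035,-0.0005,0.0006,-0.11,0,-0.7,-0.4],[-0.0035,-0.0005,0.0006,-0.11,0,-0.7,-0.4],[-0.0035,-0.0006,0.0006,-0.11,0,-0.7,-0.4],[-0.0035,-0.0006,0.0006,-0.11,0,-0.7,-0.4],[-0.002,-0.0003,0.0003,0,0,0,-0.4]]}}

```text
t: 8.4
tcp_pos: [0.575, 0.0209, 0.0473]
tool_rot: [0.017, 0.997, -0.001, 0.079]
force: [-0.8, 0.1, 0.1]
finger_gap: 0.299
gripper_force: 0.2
```

```bash
python3 - <<'E'
from vis import *
s,R,p=st((.593,.0175,.0475))
T=snap('top'); g,P=front(T)
for x in (.615,.62,.625,.63):
    k=(np.abs(P[...,0]-x)<.0025)&(g<110)&(np.abs(P[...,1]-p[1]+.003)<.045); print(x,P[k][:,1].min()*1000,P[k][:,1].max()*1000)
k=(g<100)&(np.abs(P[...,1]-p[1])<.018)&(np.abs(P[...,0]-p[0]-.035)<.03);print('front',P[k][:,0].max())
E
```

```text
t 8.4 p [575.   20.9  47.3] F [-0.8   0.07  0.13] gap 0.299
yaw of tool y 88.1 z [ 0.157 -0.006 -0.988] q [-0.17  0.73  1.81  0.05  0.45 -1.75]
shift mm in tool [-17.9  -2.8   2.6]
0.615 -19.080479645703114 61.603607469480984
0.62 -3.68849308062795 61.74042996262202
0.625 -1.4135733891503381 61.87746400145531
0.63 55.41447678038673 62.08341447096454
front 0.6265968722635133
```

{"method": "drive_tool", "body": {"plan": [[-0.002,-0.0002,0.0003,-0.03,0,-0.2,-0.4],[-0.003,-0.0004,0.0005,-0.03,0,-0.2,-0.4],[-0.003,-0.0005,0.0005,-0.03,0,-0.2,-0.4],[-0.003,-0.0005,0.0005,-0.03,0,-0.2,-0.4],[-0.002,-0.0003,0.0003,-0.02,0,-0.1,-0.4],[-0.0015,-0.0002,0.0002,0,0,0,-0.4],[0,0,0,0,0,0,-0.4],[0.004,0,-0.0006,0,0,0,-0.4],[0.015,0,-0.002,0,0,0,-0.4],[0.04,0,-0.006,0,0,0,-0.4]]}}

```text
t: 9.45
tcp_pos: [0.5335, 0.0188, 0.0474]
tool_rot: [0.009, 0.997, -0.002, 0.083]
force: [-0.0, -1.0, -0.4]
finger_gap: 0.302
gripper_force: 0.0
```

{"method": "drive_tool", "body": {"plan": [[0.048,0,-0.008,0,0,0,-0.4],[0.048,0,-0.008,0,0,0,-0.4],[0.03,0,-0.004,0,0,0,-0.4],[0,0,0,0,0,0,-0.4]]}}

```text
t: 9.85
tcp_pos: [0.4056, 0.024, 0.0467]
tool_rot: [0.009, 0.997, 0.002, 0.076]
force: [1.1, 0.4, 1.3]
finger_gap: 0.299
gripper_force: 0.0
```

```bash
python3 - <<'E'
from vis import *
s,R,p=st()
T=snap('top');S=snap('scene')
np.savez('T1.npz',**T)
for t in(75,110): print(head(T,[.615,.0185],.092,thr=t))
i=np.hstack([cv2.resize(s['image'][a:a+90,b:b+100,::-1],None,fx=4,fy=4,interpolation=cv2.INTER_CUBIC) for s,a,b in((S,160,290),(T,140,280))])
cv2.imwrite('pics/c3.png',i)
E
```

```text
t 9.85 p [405.6  24.   46.7] F [1.11 0.44 1.27] gap 0.299
yaw of tool y 88.94 z [ 0.151  0.003 -0.989] q [-0.25  0.67  2.23  0.43  0.1  -2.23]
(array([613.1160249 ,  19.55442284]), ((613.6259155273438, 18.999540328979492), (48.93547821044922, 45.85676193237305), 1.597278118133545), 441)
(array([614.38710603,  19.80252406]), ((613.677734375, 20.135746002197266), (53.54783248901367, 52.210899353027344), 1.1869937181472778), 563)
```

View pics/c3.png

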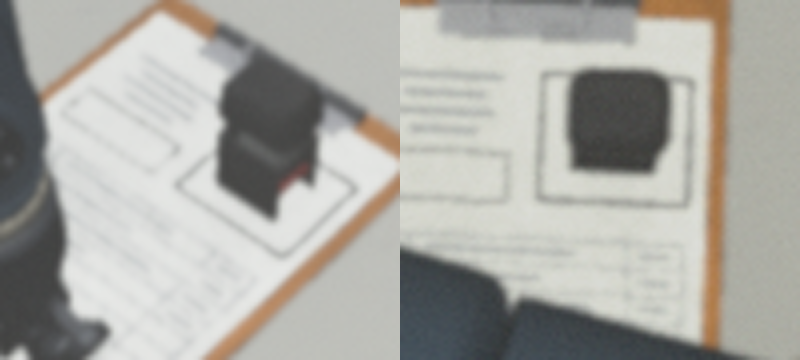

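The picture shows the stamp upright inside the heavy box (head centre near (318+17,165)) and square to it by eye. I'll measure the residual.

```bash
cat > fin.py <<'E'
from vis import *
def fin(T):
    g=cv2.cvtColor(T['image'],cv2.COLOR_RGB2GRAY)
    u,v=proj(T,[.617,.019,.09])[0].astype(int)
    n,l,st_,_=cv2.connectedComponentsWithStats((g<110).astype(np.uint8)); m=l==l[v,u]
    ys,xs=np.nonzero(m); print('bbox',xs.min(),xs.max(),ys.min(),ys.max())
    top=[];bot=[]
    for c in range(xs.min()+6,xs.max()-5):
        r=ys[xs==c]; top.append((c,r.min()-.5)); bot.append((c,r.max()+.5))
    lr=[];rr=[]
    for r in range(ys.min()+5,ys.min()+16):
        c=xs[ys==r]; lr.append((c.min()-.5,r)); rr.append((c.max()+.5,r))
    for nm,L,z in(('head front',top,.088),('rear wall foot',bot,.005)):
        W=onplane(T,L,z)[:,:2]*1000; a,b=np.polyfit(W[:,1],W[:,0],1); print(nm,W[:,0].mean().round(1),'at y',W[:,1].mean().round(1),'yaw',np.degrees(-np.arctan(a)).round(1))
    for z in(.085,):
        A=onplane(T,lr,z)[:,:2]*1000;B=onplane(T,rr,z)[:,:2]*1000
        print('left',A[:,1].mean(),np.degrees(np.arctan(np.polyfit(A[:,0],A[:,1],1)[0])),'right',B[:,1].mean(),np.degrees(np.arctan(np.polyfit(B[:,0],B[:,1],1)[0])),'mid y',(A[:,1].mean()+B[:,1].mean())/2)
E
python3 - <<'E'
from fin import *
T=dict(np.load('T1.npz')); fin(T)
g=cv2.cvtColor(dict(np.load('top0.npz'))['image'],cv2.COLOR_RGB2GRAY).astype(float)
T0=dict(np.load('top0.npz'))
# box lines: darkest subpixel per row / col
def line(pts,axis):
    out=[]
    for u,v in pts:
        w=np.arange(-4,5); a=170-(g[v,u+w] if axis==0 else g[v+w,u]); a=np.clip(a-8,0,None); d=(a*w).sum()/a.sum()
        out.append((u+d,v) if axis==0 else (u,v+d))
    return onplane(T0,out,.005)[:,:2]*1000
Lf=line([(315+ (0),v) for v in range(163,187)],0);Rt=line([(352,v) for v in range(164,186)],0)
Tp=line([(u,158) for u in range(320,348)],1);Bt=line([(u,190) for u in range(320,348)],1)
for n,W in(('L',Lf),('R',Rt)): print(n,W[:,1].mean(),np.degrees(np.arctan(np.polyfit(W[:,0],W[:,1],1)[0])))
for n,W in(('T',Tp),('B',Bt)): print(n,W[:,0].mean(),-np.degrees(np.arctan(np.polyfit(W[:,1],W[:,0],1)[0])))
E
```

```text
bbox 322 346 158 182
head front 642.3 at y 20.7 yaw 1.9
rear wall foot 602.6 at y 15.7 yaw -3.9
left 45.57286281330982 -2.9602957901248153 right -7.451805985632974 1.1783835476090885 mid y 19.060528413838423
L 61.6367982235941 -1.0975078709101662
R -27.30208941632268 2.5417050833649837
T 659.4352264855787 -1.0857333918553556
B 583.351113048143 -0.6538102839764157
```

```bash
python3 - <<'E'
from vis import *
for nm,s in(('top',dict(np.load('T1.npz'))),('scene',snap('scene')),('top',snap('top'))):
    P=points(s)*1000; g=cv2.cvtColor(s['image'],cv2.COLOR_RGB2GRAY)
    k=(g<90)&(np.abs(P[...,0]-620)<45)&(np.abs(P[...,1]-19)<40)
    for lo,hi in((15,50),(93,106)):
        q=P[k&(P[...,2]>lo)&(P[...,2]<hi)]; print(nm,lo,len(q),np.percentile(q[:,0],[5,25,50,75,95]).round(1),np.percentile(q[:,1],[5,50,95]).round(1))
E
```

```text
top 15 41 [599.8 600.1 600.4 600.6 600.9] [ 0.4 17.5 37.9]
top 93 392 [602.8 610.1 619.5 629.  637.1] [-2.3 20.2 41.9]
scene 15 179 [600.9 602.2 603.7 606.1 638.4] [-5.3 12.3 38.5]
scene 93 218 [603.9 610.1 619.5 628.3 636. ] [-5.3 14.  35.8]
top 15 40 [599.6 600.2 600.4 600.9 601.2] [ 1.9 19.6 37.9]
top 93 390 [603.1 610.4 619.9 629.2 636.9] [-2.4 20.2 41.9]
```

{"method": "drive_tool", "body": {"plan": [[-0.003,0,-0.02,0,0,0,-1],[-0.006,0,-0.04,0,0,0,-1],[-0.006,0,-0.04,0,0,0,-1],[-0.006,0,-0.04,0,0,0,-1],[0,0,0,0,4.4,0,-1],[0,0,0,0,4.4,0,-1],[-0.02,0,0,0,0,0,-1],[-0.04,0,0,0,0,0,-1],[-0.03,0,0,0,0,0,-1],[0,0,0,0,0,0,-1]]}}

```text
t: 11.05
tcp_pos: [0.5064, 0.0195, 0.1898]
tool_rot: [0.008, 1.0, 0.0, 0.007]
force: [0.1, 0.1, 0.5]
finger_gap: -0.001
gripper_force: 0.0
```

```bash
python3 -c "
from st import *
st((.6203,.0185,.17))"
```

```text
t 11.05 p [506.4  19.5 189.8] F [0.14 0.12 0.47] gap -0.001
yaw of tool y 89.05 z [ 0.015  0.001 -1.   ] q [-0.18  0.45  1.79  0.    0.89 -1.74]
shift mm in tool [-113.6    0.8   21.5]
```

{"method": "drive_tool", "body": {"plan": [[-0.02,0,0,0,0.85,0,-1],[-0.035,0,0,0,0,0,-1],[-0.035,0.0005,0,0,0,0,-1],[-0.018,0.0005,0.0,0,0,0,-1],[-0.006,0,0.02,0,0,0,-1],[0,0,0.02,0,0,0,-1],[0,0,0.01,0,0,0,-1],[0,0,0,0,0,0,-1]]}}

```text
t: 11.85
tcp_pos: [0.6118, 0.0202, 0.1364]
tool_rot: [0.008, 1.0, 0.002, -0.007]
force: [0.3, 0.4, -0.3]
finger_gap: -0.002
gripper_force: 0.0
```

```bash
python3 -c "
from st import *
st((.6203,.0185,.112))
S=snap('scene');T=snap('top')
i=np.hstack([cv2.resize(s['image'][a:a+90,b:b+100,::-1],None,fx=4,fy=4,interpolation=cv2.INTER_CUBIC) for s,a,b in((S,140,290),(T,140,280))])
cv2.imwrite('pics/c4.png',i)
"
```

```text
t 11.85 p [611.8  20.2 136.4] F [ 0.28  0.4  -0.28] gap -0.002
yaw of tool y 89.04 z [-0.013  0.004 -1.   ] q [-0.15  0.65  1.55  0.    0.95 -1.71]
shift mm in tool [-8.9 -1.6 24.2]
```

View pics/c4.png

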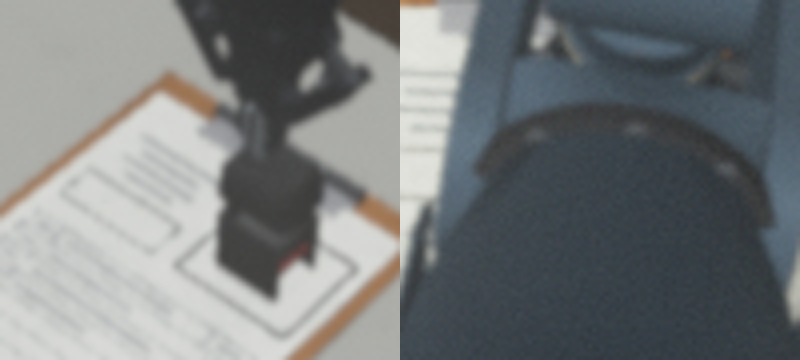

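The closed fingertips hang just above the head and the stamp stands undisturbed in the box. I'll correct the residual and come down to just above it.

{"method": "drive_tool", "body": {"plan": [[-0.004,-0.0008,0,0,-0.4,0,-1],[-0.0045,-0.0008,0,0,-0.35,0,-1],[0,0,0.007,0,0,0,-1],[0,0,0.007,0,0,0,-1],[0,0,0.004,0,0,0,-1],[0,0,0,0,0,0,-1],[0,0,0,0,0,0,-1]]}}

```text
t: 12.65
tcp_pos: [0.6214, 0.0185, 0.1194]
tool_rot: [0.008, 1.0, 0.002, 0.001]
force: [0.3, -0.9, -0.3]
finger_gap: 0.005
gripper_force: 0.0
```

```bash
python3 -c "
from st import *
st((.6203,.0185,.112))"
```

```text
t 12.65 p [621.4  18.5 119.4] F [ 0.33 -0.85 -0.35] gap 0.005
yaw of tool y 89.04 z [ 0.003  0.004 -1.   ] q [-0.15  0.68  1.55  0.01  0.91 -1.71]
shift mm in tool [ 1.1 -0.   7.4]
```

{"method": "drive_tool", "body": {"plan": [[0.0005,0,0.002,0,0,0,-1],[0,0,0.002,0,0,0,-1],[0,0,0.002,0,0,0,-1],[0,0,0.002,0,0,0,-1],[0,0,0.002,0,0,0,-1],[0,0,0.002,0,0,0,-1],[0,0,0.002,0,0,0,-1],[0,0,0.002,0,0,0,-1],[0,0,0,0,0,0,-1]]}}

```text
t: 13.55
tcp_pos: [0.6212, 0.0185, 0.1038]
tool_rot: [0.008, 1.0, 0.002, 0.002]
force: [-1.1, -0.3, 3.3]
finger_gap: 0.001
gripper_force: 1.7
```

{"method": "drive_tool", "body": {"plan": [[0,0,0.0015,0,0,0,-1],[0,0,0.0015,0,0,0,-1],[0,0,0,0,0,0,-1]]}}

```text
t: 13.85
tcp_pos: [0.6212, 0.0185, 0.1011]
tool_rot: [0.008, 1.0, 0.002, 0.002]
force: [-1.0, 0.2, 5.4]
finger_gap: -0.001
gripper_force: 2.5
```

{"method": "drive_tool", "body": {"plan": [[0,0,0.0015,0,0,0,-1],[0,0,0.0015,0,0,0,-1],[0,0,0.001,0,0,0,-1],[0,0,0,0,0,0,-1]]}}

```text
t: 14.25
tcp_pos: [0.6213, 0.0184, 0.0981]
tool_rot: [0.008, 1.0, 0.002, 0.002]
force: [-4.3, 0.5, 9.9]
finger_gap: 0.0
gripper_force: 5.0
```

{"method": "drive_tool", "body": {"plan": [[0,0,0.001,0,0,0,-1],[0,0,0.001,0,0,0,-1],[0,0,0,0,0,0,-1]]}}

```text
t: 14.55
tcp_pos: [0.6214, 0.0184, 0.098]
tool_rot: [0.008, 1.0, 0.002, 0.002]
force: [-5.6, 0.2, 19.7]
finger_gap: 0.006
gripper_force: 9.9
```

The head is on the stop: z stopped at 98.0 mm while the force rose to 20 N. Now I lift straight up.

{"method": "drive_tool", "body": {"plan": [[0,0,-0.002,0,0,0,-1],[0,0,-0.003,0,0,0,-1],[0,0,-0.004,0,0,0,-1],[0,0,-0.004,0,0,0,-1],[0,0,-0.004,0,0,0,-1],[0,0,-0.006,0,0,0,-1],[0,0,-0.02,0,0,0,-1],[0,0,-0.04,0,0,0,-1],[0,0,-0.03,0,0,0,-1],[0.02,0,0,0,0,0,-1]]}}

```text
t: 15.55
tcp_pos: [0.6063, 0.0176, 0.2129]
tool_rot: [0.008, 1.0, 0.001, 0.009]
force: [0.7, -0.2, -0.1]
finger_gap: 0.002
gripper_force: 0.0
```

{"method": "drive_tool", "body": {"plan": [[0.04,0,0,0,0,0,-1],[0.045,0,0,0,0,0,-1],[0.045,0,0,0,0,0,-1],[0.03,0,0,0,0,0,-1],[0,0,0,0,0,0,-1]]}}

```text
t: 16.05
tcp_pos: [0.4351, 0.0222, 0.2067]
tool_rot: [0.008, 1.0, 0.003, -0.002]
force: [-0.1, 0.3, -0.8]
finger_gap: 0.001
gripper_force: 0.0
```

```bash
python3 - <<'E'
from fin import *
st(); 
T=snap('top');S=snap('scene')
for nm,s in(('top',T),('scene',S)):
    P=points(s)*1000; g=cv2.cvtColor(s['image'],cv2.COLOR_RGB2GRAY)
    k=(g<90)&(np.abs(P[...,0]-620)<45)&(np.abs(P[...,1]-19)<40)
    for lo,hi in((15,50),(90,106)):
        q=P[k&(P[...,2]>lo)&(P[...,2]<hi)]
        if len(q): print(nm,lo,len(q),np.percentile(q[:,0],[5,50,95]).round(1),np.percentile(q[:,1],[5,50,95]).round(1),np.percentile(q[:,2],[50,90]).round(1))
i=np.hstack([cv2.resize(s['image'][a:a+90,b:b+100,::-1],None,fx=4,fy=4,interpolation=cv2.INTER_CUBIC) for s,a,b in((S,140,290),(T,140,280))])
cv2.imwrite('pics/c5.png',i)
E
```

```text
t 16.05 p [435.1  22.2 206.7] F [-0.15  0.27 -0.76] gap 0.001
yaw of tool y 89.04 z [-0.003  0.005 -1.   ] q [-0.21  0.34  1.93  0.01  0.88 -1.77]
top 15 48 [599.6 600.5 601.1] [-0.8 16.7 37.7] [32.7 47.1]
top 90 413 [602.4 619.5 637.4] [-3.4 20.1 42.2] [95.2 98. ]
scene 15 197 [601.  603.5 639.4] [-5.9 10.7 38.9] [35.9 47.2]
scene 90 253 [603.2 620.2 637.5] [-5.9 14.5 36.3] [95.3 97.6]
```

View pics/c5.png

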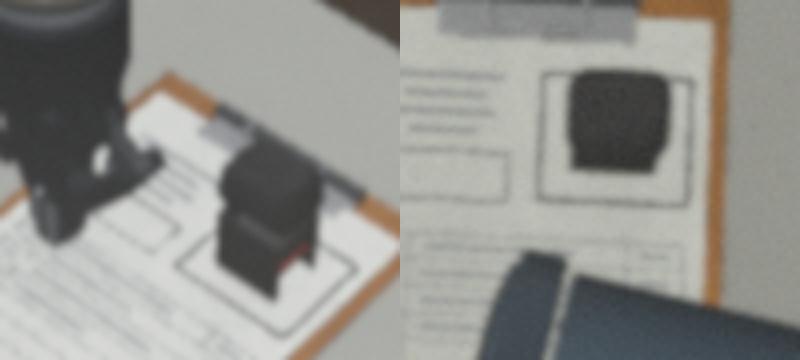

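The stamp is unmoved in the box, its head is back up, and the arm is clear of everything, so I'm handing in.

```bash
python3 -c "
from station import manip
print(manip.sign_off())"
```

```text
the job is handed in; nothing more can be done
None
```

I pushed the black date stamp into the heavy-lined box (within about 2 mm of its centre by the camera), pressed its head once to the stop there, let it spring back, withdrew, and handed the job in at about 16 s of the 64 s limit.

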